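# Set the snap rivet of a file tag in a hand press

## Task

Slide the file tag with the standing brass rivet fully home into the hand press and let go of it. Press the upper handle down gently until you feel the rivet resist and then snap, and stop there without forcing it. Let the handle rise, draw the tag out and lay it flat in the wooden tray, leaving the other things on the desk where they are.

Things in the scene. Friction and masses are not known exactly. Their poses are not given: they have to be found in the camera images.
- tag_center (a point): Middle of the file tag with the rivet, 5 mm above its underside: a stiff brown board plate 136 x 40 x 5 mm, about 75 g in all, flat on the desk. x along its length towards the rivet end, y across its width, z up. The rivet stands at x = +48 mm, 20 mm from the tag's end; at x = -48 to -16 mm a light wooden block, 40 mm wide, rises to 20 mm above the underside. The other tag has no rivet.
- tag_grip (a point): Where to hold the tag: middle of its wooden block (32 long, 40 wide, 20 mm high with the plate), 10 mm above the underside, across the 40 mm width, 80 mm from the rivet. Axes as tag_center. With the tag home in the press this part overhangs the feed shelf: free on both sides and beneath, the tag's underside 34 mm above the desk.
- tag_rivet (a point): Point on the tag's underside straight below its brass rivet. The rivet's flat cap, 18 mm across, stands 26 mm above the tag's underside when open, 18 mm once snapped (7.5 mm stroke). Pressing it, the resistance peaks at 25 to 30 N in the first 2 mm and fades to nothing at 5 mm; beyond that two spring rollers pull it home by themselves and keep it there.
- press: Hand press fixed to the desk: grey metal, two long black handles one above the other, hinged together at one end like a nutcracker. Origin on the desk below the nest. Handles point to its -x, hinge 70 mm to +x. The tag goes in from +y: rivet end first, flat on the feed shelf, moving to -y until its end meets a backstop.
- press_nest (a point): Nest centre: on the feed shelf, 34 mm above the desk, below the punch; the rivet belongs over it. Axes of the press. Shelf 32 mm wide, to y = +55 mm. Side rails 43 mm apart, 8 mm above the shelf, y = -22 to +32 mm, then a flared mouth to y = +53. Backstop face at y = -20.5. Handle up, the punch is 33 to 54 mm above the shelf (open rivet: 26), so the tag slides in flat, not from above.
- press_arm: Upper arm with handle and punch; origin on its hinge (80 mm above the desk, axis along the press's y). A spring holds it 0.42 rad above level; it can go 0.15 rad below level. The 16 mm wide punch is 70 mm from the hinge. Its screw is set anywhere within 16 mm, new each time and not measured, so the handle height where the rivet snaps varies by 45 mm and must be felt.
- handle_top (a point): Where to push down: top face of the upper handle (24 mm wide), 200 mm from the hinge; moves with it. Up: 169 mm above the desk; level: 88. Alone it takes about 2 N here; on the rivet the push climbs to 11 to 13 N, falls to 2 or 3 N as the rivet gives, stays so for about 7 mm more, then rises steeply; about 21 N here (55 N on the rivet) crushes it. Let go, it rises by itself.
- tray: Open light-wood tray fixed to the desk, outside 130 (x) x 190 (y) x 22 mm, walls and floor 5 mm; origin at the centre of its underside. The finished tag lies flat on its floor, long side along the tray's long side (y), either way round.
- cap (a joint): How far the rivet cap is pressed in (m): 0 open, 0.0075 snapped home.
- blank: Bystander: the tag without rivet, otherwise the same; origin at the centre of its underside.
- ink: Bystander: small jar, 44 mm across, 65 mm high; origin under its centre.
- weight: Bystander: brass paperweight, 56 mm across, 34 mm high; origin under its centre.
- pen: Bystander: black pen, 130 mm long, 11 mm thick; origin under its centre.
Things that resemble listed ones, but are neither listed nor needed, are in the scene too. What is shaped like the part that bears tag_center but purple is not meant.

How it is judged (in metres and radians):
On the way, in this order (a step that is already met when the one before it is completed fails the run):
1. the tag lies home in the press, let go of, its rivet still open (horizontal distance between tag_rivet and press_nest below 0.004 m and z of tag_rivet in the frame of press_nest below 0.003 m and value of joint cap below 0.0015 m and contact force between the fingers and tag below 0.1 N), for 0.2 s.
2. the rivet is snapped by the punch, the tag in its nest (horizontal distance between tag_rivet and press_nest below 0.005 m and z of tag_rivet in the frame of press_nest below 0.003 m and value of joint cap above 0.006 m and z of handle_top in the frame of press_nest below 0.11 m), for 0.1 s.
At the end, for the whole second after the job is handed in: The tag, its rivet snapped home (pressed in more than 6 of its 7.5 mm), lies flat on the floor of the tray (tilt below 0.08 rad, its centre within 50 mm across and 60 mm along of the tray's centre and less than 15 mm above the tray's underside), let go of and at rest (value of joint cap above 0.006 m and x of tag_center in the frame of tray between -0.05 and 0.05 m and y of tag_center in the frame of tray between -0.06 and 0.06 m and z of tag_center in the frame of tray below 0.015 m and angle between tag_center's own z axis and vertical below 0.08 rad and linear speed of tag below 0.02 m/s); the robot touches nothing.
It fails at once if the rivet is crushed: more than 55 N between punch and tag (contact force between press_arm and tag above 55 N).
It fails at once if a bystander (other tag, jar, paperweight, pen) is moved by more than 15 mm (distance of any of blank, ink, weight, pen from where it was at the start of the episode above 0.015 m).
It also fails if it takes over 72 s, if anything falls off the work surface, if the arm or the gripper's body presses on something with over 40 N, if the wrist force passes 120 N, or if a joint passes its speed limit or range.

## Robot

A 6-joint arm with a two-finger parallel gripper is mounted at the origin on the work surface. World frame = base frame: x ahead of the robot, y to its left, z up, the work surface at z = 0. Lengths are in mm, angles in degrees, forces in N, time in s.
With the tool pointing down it reaches from about 300 to 850 mm from the base axis. Payload 4.2 kg.
Tool frame: the origin (TCP) lies between the finger pads; the fingertips stand 19 mm ahead of it and the grasp point (between the pads) is the TCP; z points along the fingers, x is the direction in which the jaws open and shut, and the axes are right-handed (so a half turn about z gives the same grasp; the last joint's range is limited). The gripper opens to 91 mm and grips with 3 to 60 N. Pads are 32 mm wide; open, the fingers measure 118 mm over their backs; the gripper's body (76 mm by 178 mm) begins 60 mm behind the grasp point.
Start: joints at [-64.973, 18.312, 89.639, -0, 72.044, -1.146], TCP at [253.625, -516.058, 232.976] pointing down, gripper open.
Joint ranges: [-177.97, 177.97], [-48.28, 115.42], [12.27, 149.76], [-77.06, 257.06], [2.81, 150.46], [-146.56, 146.56]. Speed limits (degrees/s): [147.25, 147.25, 180, 180, 180, 180].

## Interface

Orientations are given as [roll, pitch, yaw] about the fixed x, y, z axes, in that order (R = Rz(yaw) Ry(pitch) Rx(roll)).
In Python, from workcell import sensors, grab_frame, env gives the robot as it stands.
- The arm moves only by the tool servo_tool, never from a script. Its argument "motion" is one flat list of numbers, 7 for each row, row after row: the shift along the world's x, y, z in mm, then the turn, a rotation vector about the world's x, y, z in rad, then the opening in per cent of the stroke, from 0 (shut) to 100 (fully open). In form: [x, y, z, rx, ry, rz, grip, x, y, z, rx, ry, rz, grip, ...]. A call has 1 to 10 rows; each row shifts and turns the commanded pose from where the row before left it; what a row does not reach is not made up. A row lasts 1/12 s, in which the tool goes at most 41.7 mm and 7.16 degrees, less where a joint would pass 70% of its speed; a pose out of reach is approached as far as the arm can. A call with a gripper value outside its range is refused whole. The fingers move at their own pace and stop on an object; "newtons" is the grip in N (left out, the last holds). Time passes only in rows, so rows that do not move let the fingers close. It gives the time, the measured TCP pose, the force and the opening at its end, in the units of the state.
- sensors.state(): the state, without advancing time (a new reading comes with each control period).
- grab_frame(name): name is "scene" or "top" or "wrist"; returns a dict with "image" (384x512x3 uint8, red, green, blue), "depth" (384x512 float32, mm along the optical axis (not along the pixel's ray), 0 where there is no reading), "fx", "fy", "cx", "cy" (pixels), "dist_coeffs" ([k1, k2, p1, p2, k3] as OpenCV has them; the pictures are not rectified), "extrinsics" (4x4, takes a point from camera to world coordinates); the wrist camera has in their place "T_tool_cam" (4x4, takes a point from camera to tool coordinates, whose origin is the TCP and whose axes are the tool frame's). Camera axes: x right, y up, looking along -z (the intrinsics and any distortion apply to the point x, -y, -z); pixel columns grow to the right and rows downward; lengths in mm; the calibration is good to about 2 mm. A picture is of the moment at which its call begins: read the wrist's pose just before it.
- env.job_done(): hands the job in, once; it reports no verdict.
The state is a dict: "time_s": time; "qpos": joint angles; "qvel": joint speeds; "effort": joint torques, N m; "ee_pos": TCP position; "ee_rot": TCP orientation; "force": force on the tool from outside, world axes, zero at the start; "torque": the same for the moment, N m; "gripper_width": finger opening in mm.
Only numpy, scipy, OpenCV 4.12 (cv2) and the standard library are available. Lean on these libraries where they do the work, as an engineer would, in place of code of your own. Each camera call takes 0.05 s, during which the arm holds its last target.

## Working session

There is one attempt and no reset: what is moved stays moved. The work goes in short steps, Python scripts to look and compute and a tool call to move; the robot and the scene stay as the last step left them, time stands still between calls to the robot, and variables do not carry over. Pictures are saved under pics/ and viewed, and the job is handed in when it is done.

Besides the shell and the picture viewer there is one more tool, called as name(argument=value, ...) on one line, values as JSON. servo_tool: Moves the arm, as the interface text tells. Its arguments: {"type":"object","properties":{"motion":{"type":"array"},"newtons":{"type":"number"}},"required":["motion"]}

```bash
mkdir -p pics; ls
python3 - <<'E'
from workcell import sensors, grab_frame, env
import cv2, numpy as np
print(sensors.state())
for n in ["scene","top"]:
    f=grab_frame(n); cv2.imwrite(f"pics/{n}0.png",cv2.cvtColor(f["image"],cv2.COLOR_RGB2BGR)); np.savez(f"{n}0.npz",**f)
    print(n,f["fx"],f["cx"],f["dist_coeffs"],np.round(f["extrinsics"],3).tolist())
E
```

```text
pics
{'time_s': 0.0, 'qpos': array([-6.49728870e+01,  1.83502808e+01,  8.97081692e+01, -1.65805092e-03,
        7.20426250e+01, -1.14481785e+00]), 'qvel': array([-0.00954857,  0.01567377, -0.03115249, -0.03235057, -0.03395697,
        0.00419814]), 'effort': array([-7.40509277e-04, -4.12469137e+01, -2.31971633e+01,  7.25758960e-02,
        4.57237638e-02, -1.14084510e-04]), 'ee_pos': array([ 253.41158296, -515.60903988,  232.12193689]), 'ee_rot': array([-1.79999557e+02,  1.01086335e-01, -6.38275562e+01]), 'force': array([-1.1072425 ,  0.34276133,  0.31063113]), 'torque': array([ 0.03791082, -0.02730718,  0.00565396]), 'gripper_width': 91.44864572051169}
scene 459.4400199898595 256.10171872445096 [-0.11502483  0.          0.          0.          0.        ] [[0.885, -0.294, 0.362, 907.895], [0.466, 0.521, -0.715, -789.048], [0.022, 0.801, 0.598, 812.227], [0.0, 0.0, 0.0, 1.0]]
top 374.4267030405179 255.65352210363704 [-0.05576572  0.          0.          0.          0.        ] [[-0.005, 0.998, -0.069, 389.341], [-1.0, -0.004, 0.023, 22.585], [0.023, 0.07, 0.997, 1164.356], [0.0, 0.0, 0.0, 1.0]]
```

View pics/scene0.png

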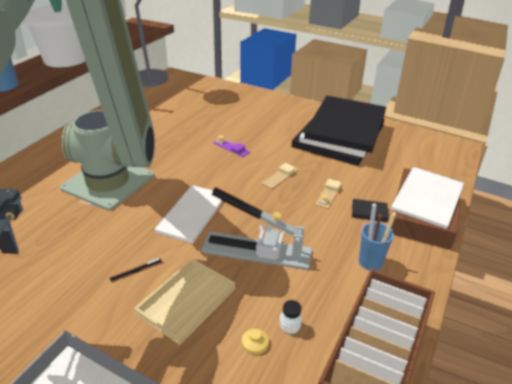

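View pics/top0.png

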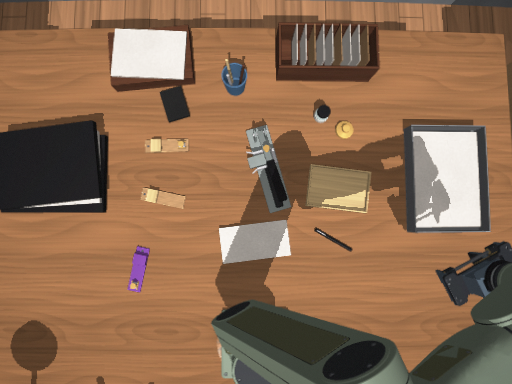

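```bash
cat > h.py <<'E'
import numpy as np, cv2
from workcell import sensors, grab_frame, env
from scipy.spatial.transform import Rotation as R
def K(f): return np.array([[f["fx"],0,f["cx"]],[0,f["fy"],f["cy"]],[0,0,1.]])
def rays(f,uv):
    p=cv2.undistortPoints(np.asarray(uv,float).reshape(-1,1,2),K(f),np.asarray(f["dist_coeffs"],float)).reshape(-1,2)
    return np.c_[p[:,0],-p[:,1],-np.ones(len(p))]
def ext(f):
    if "extrinsics" in f: return f["extrinsics"]
    return f["T"]
def onz(f,uv,z):
    E=ext(f); d=rays(f,uv)@E[:3,:3].T; t=(z-E[2,3])/d[:,2]
    return E[:3,3]+d*t[:,None]
def cloud(f):
    h,w=f["depth"].shape; u,v=np.meshgrid(np.arange(w),np.arange(h))
    uv=np.c_[u.ravel(),v.ravel()]; P=rays(f,uv)*f["depth"].reshape(-1,1); E=ext(f)
    return (P@E[:3,:3].T+E[:3,3]).reshape(h,w,3)
def proj(f,P):
    E=ext(f); c=(np.atleast_2d(P)-E[:3,3])@E[:3,:3]
    c=c*[1,-1,-1]
    return cv2.projectPoints(c,np.zeros(3),np.zeros(3),K(f),np.asarray(f["dist_coeffs"],float))[0].reshape(-1,2)
def tool():
    s=sensors.state(); T=np.eye(4); T[:3,:3]=R.from_euler('xyz',s["ee_rot"],degrees=True).as_matrix(); T[:3,3]=s["ee_pos"]; return T
def grab(n,save=None):
    T=tool(); f=dict(grab_frame(n))
    if n=="wrist": f["T"]=T@f["T_tool_cam"]
    if save:
        cv2.imwrite(f"pics/{save}.png",cv2.cvtColor(f["image"],cv2.COLOR_RGB2BGR)); np.savez(save+".npz",**f)
    return f
def load(s): return dict(np.load(s+".npz"))
def zoom(f,x0,y0,x1,y1,k,name):
    im=cv2.cvtColor(f["image"],cv2.COLOR_RGB2BGR)[y0:y1,x0:x1]
    cv2.imwrite(f"pics/{name}.png",cv2.resize(im,None,fx=k,fy=k,interpolation=cv2.INTER_CUBIC))
E
python3 - <<'E'
from h import *
f=load("top0"); zoom(f,120,110,380,260,3,"topz")
s=load("scene0"); zoom(s,150,120,350,280,4,"scenez")
C=cloud(f)
for n,uv in dict(tagA=(167,145),tagB=(163,198),tray=(338,188),hand=(277,195),hinge=(258,135),shelf=(277,205),pen=(333,239)).items():
    print(n,C[uv[1],uv[0]].round(1),onz(f,[uv],5).round(1))
E
```

```text
tagA [610.9 272.8   3.2] [[610.6 272.4   5. ]]
tagB [444.9 283.1   3.2] [[444.8 282.7   5. ]]
tray [ 473.9 -261.6    6.5] [[ 474.  -261.9    5. ]]
hand [443.8 -57.1 170. ] [[452.8 -70.4   5. ]]
hinge [623.7  -9.9  87.9] [[641.7 -12.4   5. ]]
shelf [421.2 -68.6  23.6] [[421.8 -70.1   5. ]]
pen [ 315.7 -242.5    8.4] [[ 315.4 -243.3    5. ]]
```

View pics/topz.png

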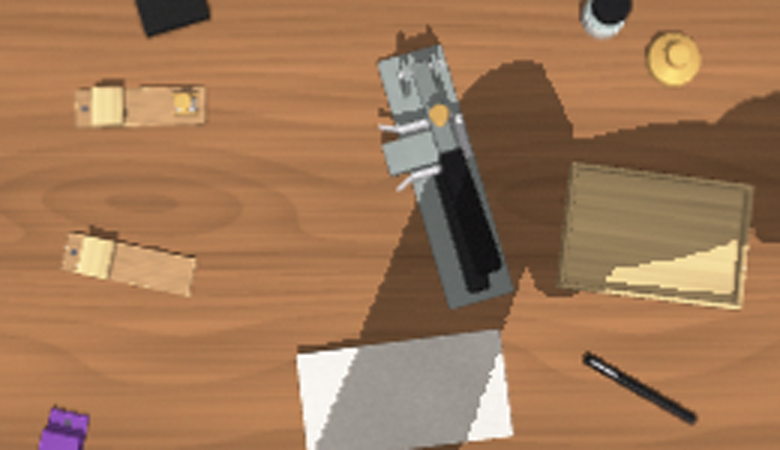

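View pics/scenez.png

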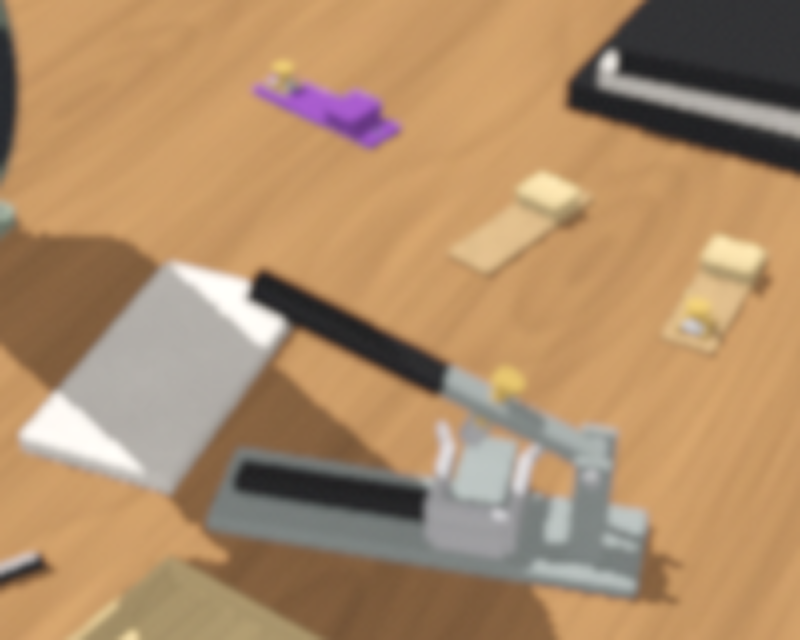

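servo_tool(motion=[18, 34, 11, 0, 0, 0.112, 100, 18, 34, 11, 0, 0, 0.112, 100, 18, 34, 11, 0, 0, 0.112, 100, 18, 34, 11, 0, 0, 0.112, 100, 18, 34, 11, 0, 0, 0.112, 100, 18, 34, 11, 0, 0, 0.112, 100, 18, 34, 11, 0, 0, 0.112, 100, 18, 34, 11, 0, 0, 0.112, 100, 18, 34, 11, 0, 0, 0.112, 100, 18, 34, 11, 0, 0, 0.109, 100])

```text
time_s: 0.93
ee_pos: [433.8, -174.2, 343.3]
ee_rot: [-180.0, 0.0, 0.5]
force: [1.6, -0.7, -0.6]
gripper_width: 91.0
```

servo_tool(motion=[18, 34, 11, 0, 0, 0, 100, 18, 34, 11, 0, 0, 0, 100, 18, 34, 11, 0, 0, 0, 100, 0, 0, 0, 0, 0, 0, 100])

```text
time_s: 1.27
ee_pos: [490.7, -68.8, 377.3]
ee_rot: [-179.8, -0.3, 0.6]
force: [0.4, -0.6, -0.4]
gripper_width: 91.7
```

Run:
```python
from h import *
f=grab("wrist","w1"); print(np.round(f["T_tool_cam"],3),f["T"].round(3),f["fx"])
```

```text
[[ 1.00000e+00  0.00000e+00 -1.00000e-03 -6.70000e-01]
 [-0.00000e+00 -9.58000e-01 -2.87000e-01 -8.15470e+01]
 [-1.00000e-03  2.87000e-01 -9.58000e-01 -1.52531e+02]
 [ 0.00000e+00  0.00000e+00  0.00000e+00  1.00000e+00]] [[ 1.00000e+00 -8.00000e-03 -8.00000e-03  4.88498e+02]
 [ 1.00000e-02  9.59000e-01  2.84000e-01  1.23120e+01]
 [ 6.00000e-03 -2.85000e-01  9.59000e-01  5.30089e+02]
 [ 0.00000e+00  0.00000e+00  0.00000e+00  1.00000e+00]] 309.74178159616406
```

View pics/w1.png

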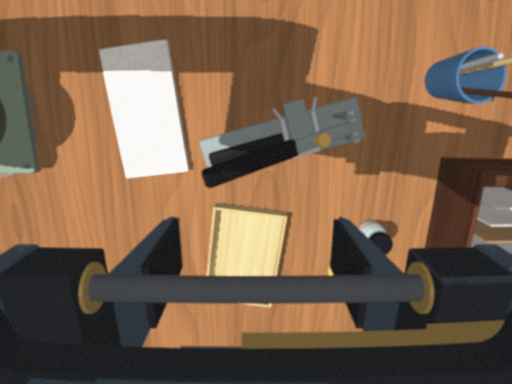

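Run:
```python
from h import *
f=load("w1"); zoom(f,190,85,380,205,4,"w1z")
```

```text
(no output)
```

View pics/w1z.png

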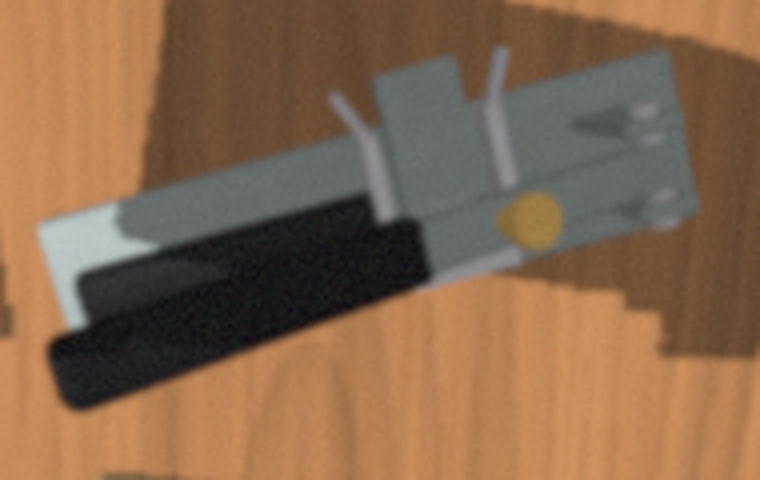

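Run:
```python
from h import *
f=load("w1"); 
def q(L,z): 
    uv=[(190+(x+.5)/4-.5,85+(y+.5)/4-.5) for x,y in L]; P=onz(f,uv,z); return P
P=q([(372,72),(460,55)],34); print("shelf",P.round(1)); m=P.mean(0); d=P[1]-P[0]; print(np.hypot(*d[:2]),np.degrees(np.arctan2(d[1],d[0])))
P=q([(372,140),(385,222),(490,108),(510,185)],42); print("rails",P.round(1))
for a,b in ((0,1),(2,3)):
    d=P[a]-P[b]; print(np.degrees(np.arctan2(d[1],d[0]))-90)
C=cloud(f)
for x,y in [(150,215),(600,90),(420,110),(430,180),(60,240),(80,370),(300,290),(540,220),(470,240),(140,280)]:
    u,v=int(190+x/4),int(85+y/4); print((x,y),C[v,u].round(1))
z=C[140,0:0]
P=q([(38,225),(668,48),(697,212)],15);print("base",P.round(1)); 
d=P[1]-P[0];print(np.hypot(*d[:2]),np.degrees(np.arctan2(d[1],d[0])));d=P[1]-P[2];print(np.hypot(*d[:2]),np.degrees(np.arctan2(d[1],d[0]))-90)
```

```text
shelf [[532.7  15.1  34. ]
 [566.5  21.9  34. ]]
34.49327443928857 11.498258274601156
rails [[532.8 -10.3  42. ]
 [538.9 -41.7  42. ]
 [577.8   2.3  42. ]
 [587.2 -26.7  42. ]]
11.00815909951227
18.017373227503683
(150, 215) [444.3 -42.4  12.6]
(600, 90) [627.9   9.9  14.3]
(420, 110) [552.3   1.2  34.9]
(430, 180) [556.6 -26.4  35. ]
(60, 240) [407.4 -54.2  12.5]
(80, 370) [438.  -70.  178.8]
(300, 290) [502.7 -50.9 149.3]
(540, 220) [580.4 -31.2 129.7]
(470, 240) [558.6 -38.8 122.7]
(140, 280) [441.9 -68.4  27.5]
base [[398.2 -47.1  15. ]
 [653.6  26.8  15. ]
 [671.9 -38.6  15. ]]
265.8353284386855 16.14326924766093
67.89316631825633 15.603632393289999
```

servo_tool(motion=[16, 36, -11, 0, 0, 0, 100, 16, 36, -11, 0, 0, 0, 100, 16, 36, -11, 0, 0, 0, 100, 16, 36, -11, 0, 0, 0, 100, 16, 36, -11, 0, 0, 0, 100, 16, 36, -11, 0, 0, 0, 100, 16, 36, -11, 0, 0, 0, 100, 0, 0, 0, 0, 0, 0, 100, 0, 0, 0, 0, 0, 0, 100])

```text
time_s: 2.07
ee_pos: [599.4, 178.1, 296.4]
ee_rot: [179.9, 0.2, 0.3]
force: [-0.3, -0.6, 0.7]
gripper_width: 91.4
```

Run:
```python
from h import *
f=grab("wrist","w2"); print(f["T"].round(2))
zoom(f,160,0,360,140,4,"w2z")
```

```text
[[ 1.0000e+00 -1.0000e-02  0.0000e+00  5.9900e+02]
 [ 0.0000e+00  9.6000e-01  2.9000e-01  2.5990e+02]
 [-0.0000e+00 -2.9000e-01  9.6000e-01  4.4879e+02]
 [ 0.0000e+00  0.0000e+00  0.0000e+00  1.0000e+00]]
```

View pics/w2.png

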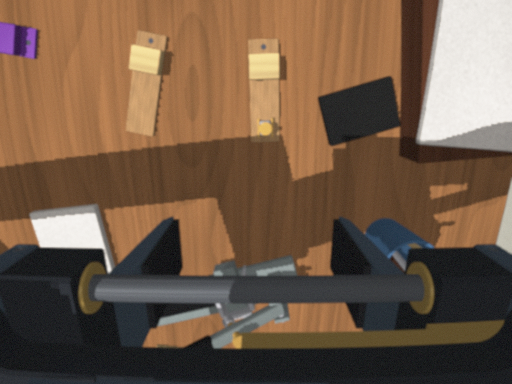

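View pics/w2z.png

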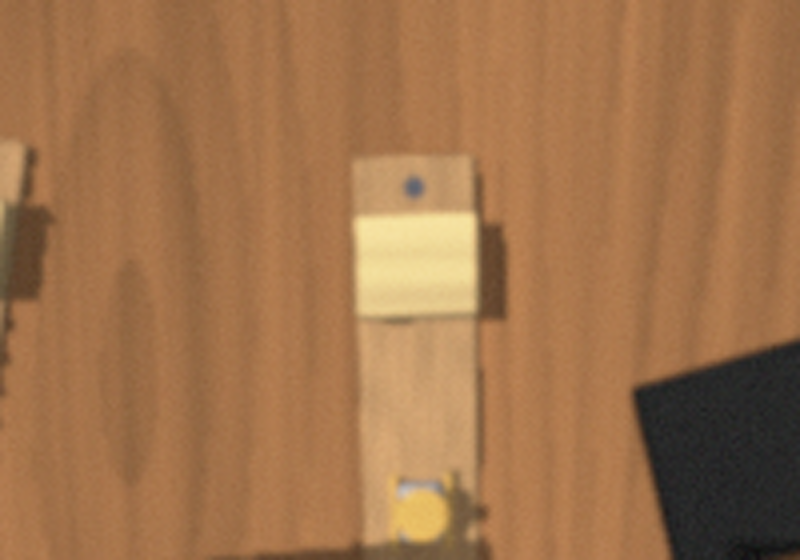

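Run:
```python
from h import *
f=load("w2"); 
def q(L,z): return onz(f,[(160+(x+.5)/4-.5,(y+.5)/4-.5) for x,y in L],z)
B=q([(354,214),(477,212),(357,318),(478,314)],20); print(B.round(1),"blockmid",B.mean(0).round(1))
E=q([(354,157),(474,154)],5); print("end",E.round(1),E.mean(0))
c=q([(423,513)],26); print("cap",c)
a=c[0]-B.mean(0); print(np.hypot(*a[:2]),np.degrees(np.arctan2(a[1],a[0])))
a=c[0]-E.mean(0); print(np.hypot(*a[:2]),np.degrees(np.arctan2(a[1],a[0])))
```

```text
[[587.5 321.7  20. ]
 [627.  322.5  20. ]
 [588.4 289.6  20. ]
 [628.  291.1  20. ]] blockmid [607.7 306.2  20. ]
end [[587.1 341.7   5. ]
 [626.7 342.8   5. ]] [606.85961031 342.26018425   5.        ]
cap [[610.65428151 226.93459031  26.        ]]
79.3376300829749 -87.89320966151182
115.38800694507114 -88.11542066718073
```

servo_tool(motion=[1, 16, -29, 0, 0, 0.03, 100, 1, 16, -29, 0, 0, 0, 100, 1, 16, -29, 0, 0, 0, 100, 1, 16, -29, 0, 0, 0, 100, 1, 16, -29, 0, 0, 0, 100, 1, 16, -29, 0, 0, 0, 100, 1, 16, -29, 0, 0, 0, 100, 1, 16, -25, 0, 0, 0, 100, 0, 0, 0, 0, 0, 0, 100, 0, 0, 0, 0, 0, 0, 100])

```text
time_s: 2.95
ee_pos: [607.3, 304.0, 70.5]
ee_rot: [179.9, 0.1, 1.9]
force: [-0.4, 0.3, 1.4]
gripper_width: 91.0
```

Run:
```python
from h import *
f=grab("wrist","w3")
f=grab("scene","s3");zoom(f,200,100,400,250,4,"s3z")
```

```text
(no output)
```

View pics/w3.png

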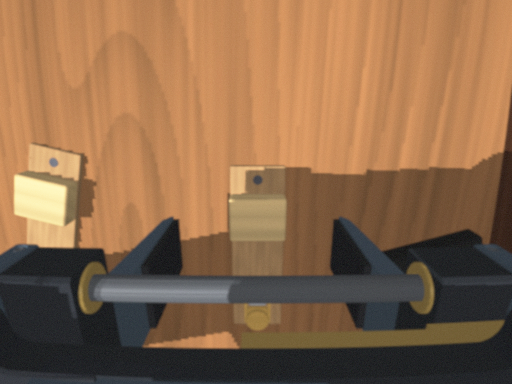

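View pics/s3z.png

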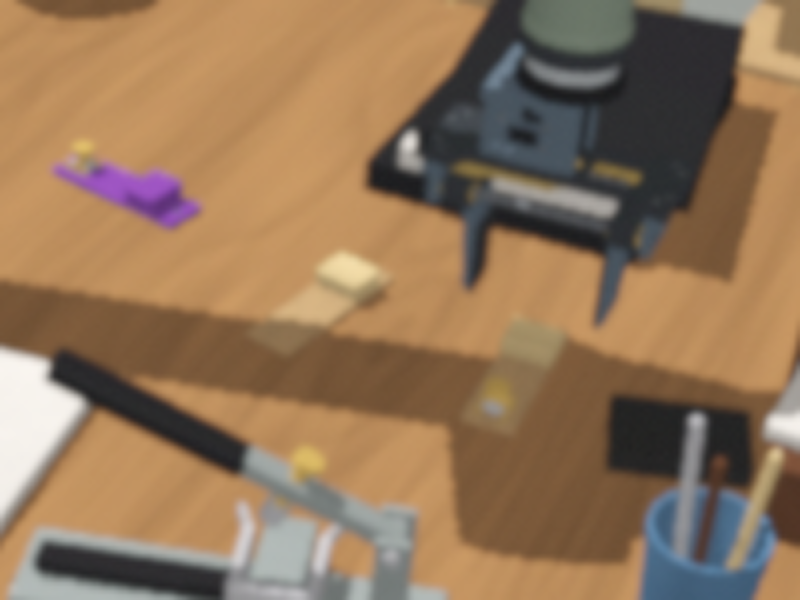

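Run:
```python
from h import *
f=load("w3"); zoom(f,200,150,320,260,5,"w3z")
P=onz(f,[(229,196),(286,195),(231,240.5),(286,240)],20);print(P.round(1),P.mean(0).round(1), tool()[:3,3].round(1))
```

```text
[[587.7 323.6  20. ]
 [626.7 325.5  20. ]
 [589.4 290.2  20. ]
 [628.8 291.9  20. ]] [608.1 307.8  20. ] [608.9 304.5  73.2]
```

View pics/w3z.png

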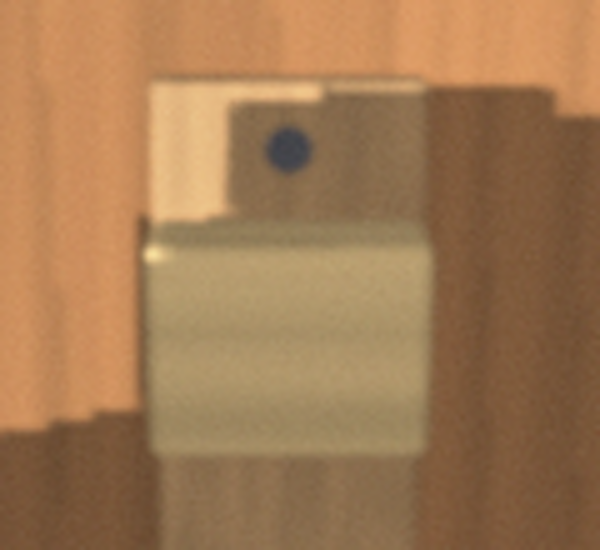

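servo_tool(motion=[0.4, 0.6, -25, 0, 0, 0, 100, 0, 0, -20, 0, 0, 0, 100, 0, 0, -4, 0, 0, 0, 100, 0, 0, 0, 0, 0, 0, 45, 0, 0, 0, 0, 0, 0, 35, 0, 0, 0, 0, 0, 0, 30, 0, 0, 0, 0, 0, 0, 30, 0, 0, 0, 0, 0, 0, 30, 0, 0, 0, 0, 0, 0, 30, 0, 0, 0, 0, 0, 0, 30], newtons=25)

```text
time_s: 3.88
ee_pos: [608.1, 306.7, 22.4]
ee_rot: [-180.0, -0.0, 1.9]
force: [-0.0, 1.0, -0.1]
gripper_width: 47.5
```

servo_tool(motion=[0, 0, 0, 0, 0, 0, 30, 0, 0, 0, 0, 0, 0, 30, 0, 0, 0, 0, 0, 0, 30, 0, 0, 0, 0, 0, 0, 30])

```text
time_s: 4.22
ee_pos: [608.0, 306.6, 22.1]
ee_rot: [-180.0, -0.0, 1.9]
force: [-1.1, -0.5, 1.7]
gripper_width: 39.8
```

servo_tool(motion=[0, 0, 15, 0, 0, 0, 30, 0, 0, 35, 0, 0, 0, 30, 0, 0, 35, 0, 0, 0, 30, -2, -37, 12, 0, 0, 0.06, 30, -2, -37, 12, 0, 0, 0.06, 30, -2, -37, 12, 0, 0, 0.06, 30, -2, -37, 12, 0, 0, 0.061, 30, -2, -37, 12, 0, 0, 0, 30, -2, -37, 12, 0, 0, 0, 30, -2, -37, 12, 0, 0, 0, 30])

```text
time_s: 5.05
ee_pos: [593.4, 45.8, 191.3]
ee_rot: [-180.0, 0.0, 15.7]
force: [0.7, 0.6, -0.5]
gripper_width: 39.5
```

servo_tool(motion=[-2, -37, 12, 0, 0, 0, 30, -2, -37, 12, 0, 0, 0, 30, -2, -37, 12, 0, 0, 0, 30, -2, -37, 12, 0, 0, 0, 30, 0, 0, 0, 0, 0, 0, 30, 0, 0, 0, 0, 0, 0, 30, 0, 0, 0, 0, 0, 0, 30])

```text
time_s: 5.63
ee_pos: [585.6, -100.1, 238.4]
ee_rot: [-179.9, 0.0, 15.7]
force: [0.4, 0.6, -0.8]
gripper_width: 39.7
```

Run:
```python
from h import *
f=grab("wrist","w4"); zoom(f,100,0,360,180,3,"w4z"); print(f["T"].round(2))
```

```text
[[ 9.6000e-01 -2.6000e-01 -8.0000e-02  5.6306e+02]
 [ 2.7000e-01  9.2000e-01  2.8000e-01 -2.1770e+01]
 [ 0.0000e+00 -2.9000e-01  9.6000e-01  3.9102e+02]
 [ 0.0000e+00  0.0000e+00  0.0000e+00  1.0000e+00]]
```

View pics/w4.png

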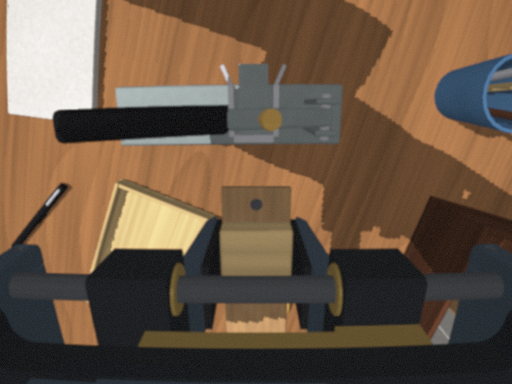

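View pics/w4z.png

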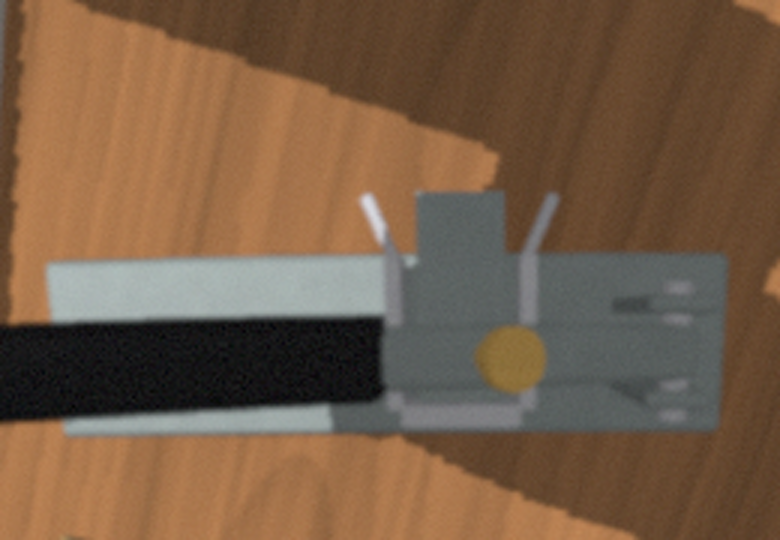

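Run:
```python
from h import *
f=load("w4"); 
def q(L,z): return onz(f,[(100+(x+.5)/3-.5,(y+.5)/3-.5) for x,y in L],z)
def ang(d): return np.degrees(np.arctan2(d[1],d[0]))
P=q([(47,264),(727,254),(717,430),(66,434)],13); print(P.round(1),ang(P[1]-P[0]),ang(P[2]-P[3]),ang(P[1]-P[2])-90,ang(P[0]-P[3])-90)
C=cloud(f)
for x,y in ((100,290),(680,345),(460,230),(460,300),(460,415),(394,290)): print((x,y),C[y//3,100+x//3].round(1))
S=q([(416,193),(505,193)],34); Rl=q([(402,262),(402,322),(521,260),(521,322)],42); Bk=q([(402,403),(520,403)],42)
y=np.radians(15.8); X=np.array([np.cos(y),np.sin(y)]);Y=np.array([-np.sin(y),np.cos(y)])
print("shelf",S.round(1),ang(S[1]-S[0]),ang(Rl[0]-Rl[1])-90,ang(Rl[2]-Rl[3])-90)
n=S.mean(0)[:2]-55*Y; print("nest from shelf",n)
for p in [*S,*Rl,*Bk,*P]: d=p[:2]-n; print(round(d@X,1),round(d@Y,1))
# tag
T=onz(f,[(222,186),(290,186)],tool()[2,3]-22+5); print("tagend",T, ang(T[1]-T[0]),tool()[:3,3])
Z=tool()[2,3]-2
B=onz(f,[(220,222),(292,222)],Z);print(B)
```

```text
[[ 398.4  -47.5   13. ]
 [ 654.1   26.9   13. ]
 [ 673.2  -38.9   13. ]
 [ 416.9 -111.9   13. ]] 16.210812829045803 15.89265585607921 16.188296158032216 16.02932674916842
(100, 290) [420.9 -51.5  13.3]
(680, 345) [630.6 -13.6  88.1]
(460, 230) [552.5   5.4  34.9]
(460, 300) [559.3 -19.   34.5]
(460, 415) [570.2 -58.1  46.9]
(394, 290) [535.4 -21.4  43.4]
shelf [[533.9  13.1  34. ]
 [564.7  21.8  34. ]] 15.63938866933455 14.682726049432034 16.44210853725106
nest from shelf [564.27459101 -35.47288044]
-16.0 55.0
16.0 55.0
-21.0 30.7
-21.4 9.8
21.6 31.3
21.8 9.7
-22.0 -19.4
21.8 -19.5
-162.9 33.6
103.4 35.5
103.8 -32.9
-162.6 -33.4
tagend [[556.87186906 -70.43097382 221.17621348]
 [594.04109823 -60.01328311 221.17621348]] 15.656977756654673 [585.61485567 -99.47557998 238.17621348]
[[561.16497916 -85.81799256 236.17621348]
 [598.34864466 -75.39952038 236.17621348]]
```

servo_tool(motion=[-11, 37, 0, 0, 0, 0.005, 30, -11, 37, 0, 0, 0, 0, 30, -11, 37, 0, 0, 0, 0, 30, -11, 37, 0, 0, 0, 0, 30, -11, 37, 0, 0, 0, 0, 30, -12, 39, 0, 0, 0, 0, 30, 0, 0, -40, 0, 0, 0, 30, 0, 0, -40, 0, 0, 0, 30, 0, 0, -40, 0, 0, 0, 30, 0, 0, -40, 0, 0, 0, 30])

```text
time_s: 6.52
ee_pos: [517.8, 125.6, 77.3]
ee_rot: [-180.0, -0.0, 16.2]
force: [1.0, -0.8, -1.4]
gripper_width: 39.7
```

servo_tool(motion=[0, 0, -15, 0, 0, 0, 30, 0, 0, -6, 0, 0, 0, 30, 0, 0, 0, 0, 0, 0, 30, 0, 0, 0, 0, 0, 0, 30])

```text
time_s: 6.85
ee_pos: [519.6, 124.5, 58.6]
ee_rot: [-180.0, -0.1, 16.1]
force: [-0.0, 0.6, -0.1]
gripper_width: 39.8
```

Run:
```python
from h import *
print(tool()[:3,3])
f=grab("scene","s5");zoom(f,200,150,400,300,4,"s5z")
f=grab("top","t5");zoom(f,150,110,330,230,4,"t5z")
```

```text
[519.55856162 124.50511297  58.62637049]
```

View pics/s5z.png

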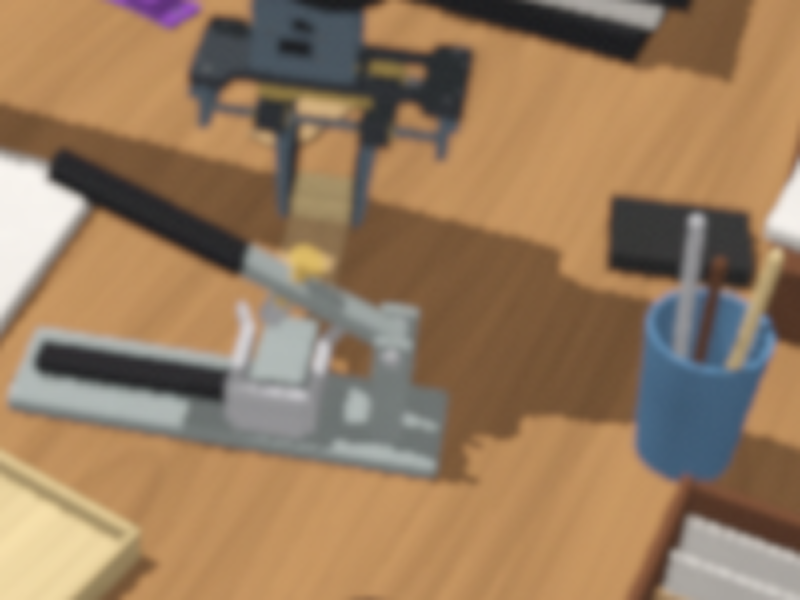

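View pics/t5z.png

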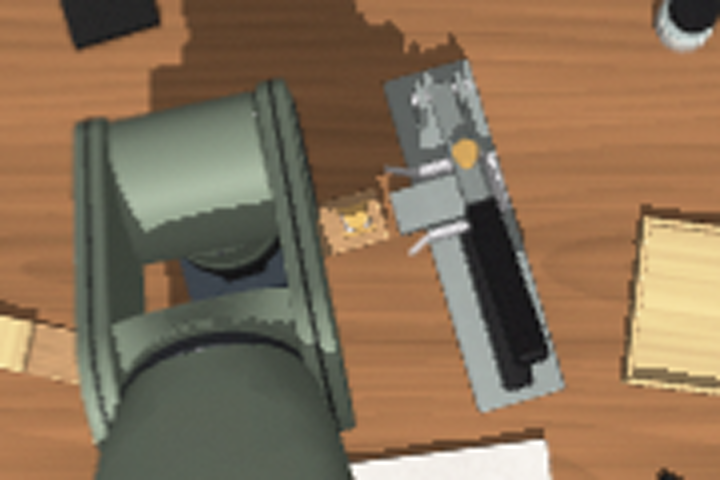

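servo_tool(motion=[2.76, -9.61, 0, 0, 0, 0, 30, 2.76, -9.61, 0, 0, 0, 0, 30, 2.76, -9.61, 0, 0, 0, 0, 30, 2.76, -9.61, 0, 0, 0, 0, 30, 0, 0, 0, 0, 0, 0, 30])

```text
time_s: 7.37
ee_pos: [530.9, 82.9, 58.3]
ee_rot: [180.0, -0.1, 15.8]
force: [-0.2, -0.2, -0.8]
gripper_width: 39.9
```

servo_tool(motion=[2.76, -9.61, 0, 0, 0, 0, 30, 2.76, -9.61, 0, 0, 0, 0, 30, 1.4, -4.8, 0, 0, 0, 0, 30, 1.4, -4.8, 0, 0, 0, 0, 30, 0, 0, 0, 0, 0, 0, 30])

```text
time_s: 7.78
ee_pos: [538.7, 55.3, 57.9]
ee_rot: [180.0, -0.0, 15.9]
force: [-0.6, 0.2, -0.3]
gripper_width: 39.5
```

servo_tool(motion=[1.4, -4.8, -0.5, 0, 0, 0, 30, 0, 0, -0.5, 0, 0, 0, 30, 0, 0, -0.5, 0, 0, 0, 30, 0, 0, 0, 0, 0, 0, 30])

```text
time_s: 8.12
ee_pos: [539.6, 51.7, 56.3]
ee_rot: [-180.0, 0.0, 16.0]
force: [0.4, -0.1, -0.6]
gripper_width: 39.9
```

servo_tool(motion=[0.82, -2.88, 0, 0, 0, 0, 30, 0.82, -2.88, 0, 0, 0, 0, 30, 0, 0, 0, 0, 0, 0, 30])

```text
time_s: 8.37
ee_pos: [541.6, 45.4, 56.5]
ee_rot: [180.0, -0.0, 16.0]
force: [-0.0, -0.4, -0.0]
gripper_width: 39.9
```

servo_tool(motion=[0.55, -1.92, 0, 0, 0, 0, 30, 0.41, -1.44, 0, 0, 0, 0, 30, 0, 0, 0, 0, 0, 0, 30])

```text
time_s: 8.62
ee_pos: [542.5, 42.1, 56.5]
ee_rot: [180.0, -0.0, 16.0]
force: [-0.1, -0.6, -1.3]
gripper_width: 40.1
```

servo_tool(motion=[0.28, -0.96, 0, 0, 0, 0, 30, 0, 0, 0, 0, 0, 0, 30])

```text
time_s: 8.78
ee_pos: [542.5, 41.8, 56.5]
ee_rot: [-179.9, -0.0, 16.0]
force: [0.3, 2.6, 0.4]
gripper_width: 39.8
```

servo_tool(motion=[0.28, -0.96, 0, 0, 0, 0, 30, 0, 0, 0, 0, 0, 0, 30])

```text
time_s: 8.95
ee_pos: [542.6, 41.8, 56.6]
ee_rot: [-179.9, 0.0, 15.9]
force: [-0.5, 6.8, 0.4]
gripper_width: 40.2
```

servo_tool(motion=[-0.28, 0.96, -0.4, 0, 0, 0, 30, 0, 0, 0, 0, 0, 0, 70, 0, 0, 0, 0, 0, 0, 70, 0, 0, 0, 0, 0, 0, 70, 0, 0, 0, 0, 0, 0, 70, 0, 0, 0, 0, 0, 0, 70])

```text
time_s: 9.45
ee_pos: [542.8, 41.2, 56.1]
ee_rot: [180.0, -0.0, 16.0]
force: [0.7, 0.1, -0.3]
gripper_width: 63.8
```

Run:
```python
from h import *
f=grab("scene","s6");zoom(f,200,150,400,300,4,"s6z")
```

```text
(no output)
```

View pics/s6z.png

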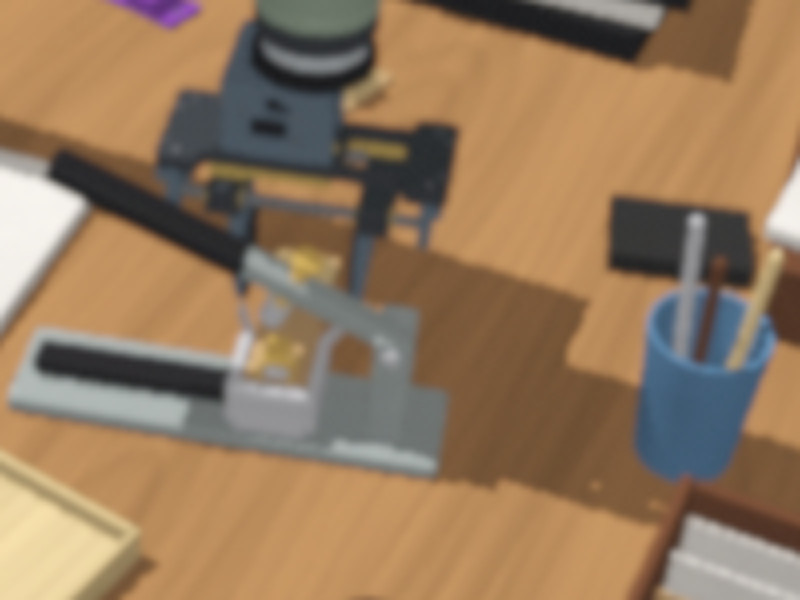

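servo_tool(motion=[0, 0, 20, 0, 0, 0, 75, 0, 0, 40, 0, 0, 0, 75, 0, 0, 41, 0, 0, 0, 0, 0, 0, 41, 0, 0, 0, 0, 0, 0, 41, 0, 0, 0, 0, -22, -27, 0, 0, 0, 0, 0, -22, -27, 0, 0, 0, 0, 0, -22, -27, 0, 0, 0, 0, 0, -21, -27, 0, 0, 0, 0, 0, 0, 0, 0, 0, 0, 0, 0])

```text
time_s: 10.33
ee_pos: [451.9, -69.8, 239.3]
ee_rot: [179.9, 0.2, 15.8]
force: [-0.2, 0.3, -0.4]
gripper_width: 18.0
```

servo_tool(motion=[0, 0, 0, 0, 0, 0, 0, 0, 0, 0, 0, 0, 0, 0, 0, 0, 0, 0, 0, 0, 0, 0, 0, 0, 0, 0, 0, 0, 0, 0, 0, 0, 0, 0, 0])

```text
time_s: 10.75
ee_pos: [456.2, -65.9, 238.9]
ee_rot: [-180.0, 0.0, 16.1]
force: [0.8, 0.4, 0.3]
gripper_width: 0.1
```

Run:
```python
from h import *
f=grab("wrist","w7"); zoom(f,180,0,440,190,3,"w7z")
C=cloud(f)
P=proj(f,[[455.8,-66.3,169],[564.4,-35.2,39]]);print(P)
```

```text
[[255.66562769 214.5128434 ]
 [351.74694267 176.15498922]]
```

View pics/w7.png

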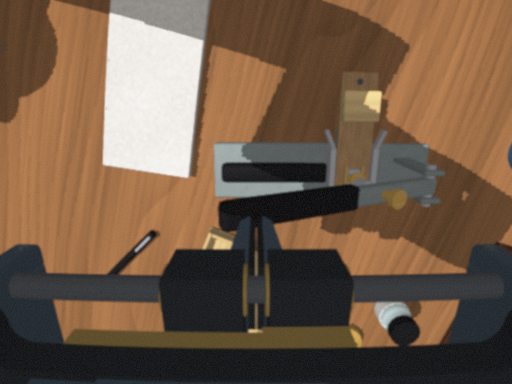

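View pics/w7z.png

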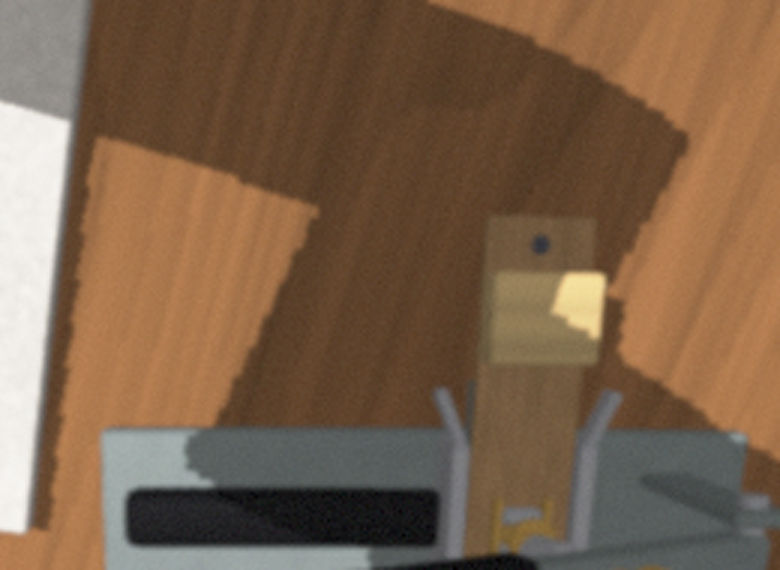

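Run:
```python
from h import *
f=load("w7")
T=onz(f,[(180+487/3,216/3),(180+597/3,216/3)],39); n=np.array([564.4,-35.2]); y=np.radians(16)
Rm=np.array([[np.cos(y),np.sin(y)],[-np.sin(y),np.cos(y)]])
print((T[:,:2]-n)@Rm.T)
C=cloud(f)
for r,c in [(207,256),(212,250),(205,270),(200,300),(195,340)]: print(C[r,c], Rm@(C[r,c,:2]-n))
```

```text
[[-19.56797644 115.2817481 ]
 [ 20.73781808 116.12787856]]
[454.14130851 -59.63820001 171.33930283] [-112.7235376     6.89990859]
[450.76251733 -64.13941009 172.98309148] [-117.21214179    3.50438882]
[464.28576745 -56.33088968 167.72675385] [-102.06043952    7.28290749]
[487.94357945 -49.51668123 155.14171094] [-77.44084064   7.31216832]
[523.24507556 -39.96601973 139.17797434] [-40.87434554   6.76244234]
```

servo_tool(motion=[0, 0, -25, 0, 0, 0, 0, 0, 0, -18, 0, 0, 0, 0, 0, 0, -4, 0, 0, 0, 0, 0, 0, 0, 0, 0, 0, 0])

```text
time_s: 11.13
ee_pos: [455.2, -66.0, 191.1]
ee_rot: [-179.9, 0.1, 16.0]
force: [0.7, 0.9, 0.6]
gripper_width: 0.4
```

servo_tool(motion=[-0.7, -0.2, -2, 0, 0, 0, 0, -0.7, -0.2, -2, 0, 0, 0, 0, -0.7, -0.2, -2, 0, 0, 0, 0])

```text
time_s: 11.38
ee_pos: [454.2, -67.2, 186.9]
ee_rot: [180.0, -0.1, 16.0]
force: [0.4, 0.8, 2.1]
gripper_width: 0.7
```

servo_tool(motion=[-0.8, -0.2, -2, 0, 0, 0, 0, -0.8, -0.2, -2, 0, 0, 0, 0, -0.8, -0.2, -2, 0, 0, 0, 0])

```text
time_s: 11.63
ee_pos: [451.3, -67.9, 180.2]
ee_rot: [180.0, -0.1, 16.0]
force: [0.2, 0.5, 2.3]
gripper_width: 0.9
```

servo_tool(motion=[-0.8, -0.2, -2, 0, 0, 0, 0, -0.8, -0.2, -2, 0, 0, 0, 0, -0.8, -0.2, -2, 0, 0, 0, 0])

```text
time_s: 11.88
ee_pos: [448.9, -68.6, 173.9]
ee_rot: [180.0, -0.0, 16.0]
force: [-0.5, -0.6, 1.5]
gripper_width: 0.4
```

servo_tool(motion=[-0.7, -0.2, -2, 0, 0, 0, 0, -0.7, -0.2, -2, 0, 0, 0, 0])

```text
time_s: 12.05
ee_pos: [447.4, -69.0, 169.9]
ee_rot: [180.0, -0.0, 16.0]
force: [-0.1, -1.7, 2.0]
gripper_width: 0.6
```

servo_tool(motion=[-0.7, -0.2, -2, 0, 0, 0, 0, -0.7, -0.2, -2, 0, 0, 0, 0])

```text
time_s: 12.22
ee_pos: [446.1, -69.4, 165.9]
ee_rot: [180.0, -0.0, 16.0]
force: [0.7, -0.4, 1.4]
gripper_width: 0.2
```

servo_tool(motion=[-0.7, -0.2, -2, 0, 0, 0, 0, -0.7, -0.2, -2, 0, 0, 0, 0])

```text
time_s: 12.38
ee_pos: [444.8, -69.7, 162.0]
ee_rot: [180.0, -0.0, 16.0]
force: [1.6, -0.4, 1.0]
gripper_width: 0.5
```

servo_tool(motion=[-0.6, -0.2, -2, 0, 0, 0, 0, -0.6, -0.2, -2, 0, 0, 0, 0])

```text
time_s: 12.55
ee_pos: [443.5, -70.0, 157.9]
ee_rot: [180.0, -0.0, 16.0]
force: [1.4, 0.5, 0.3]
gripper_width: 0.7
```

servo_tool(motion=[-0.6, -0.2, -2, 0, 0, 0, 0, -0.6, -0.2, -2, 0, 0, 0, 0])

```text
time_s: 12.72
ee_pos: [442.2, -70.3, 153.9]
ee_rot: [-180.0, -0.0, 16.0]
force: [1.9, 0.1, 1.4]
gripper_width: 0.5
```

servo_tool(motion=[-0.6, -0.2, -2, 0, 0, 0, 0, -0.6, -0.2, -2, 0, 0, 0, 0])

```text
time_s: 12.88
ee_pos: [440.9, -70.7, 149.9]
ee_rot: [-180.0, -0.0, 16.0]
force: [2.2, 0.6, 2.0]
gripper_width: 0.1
```

servo_tool(motion=[-0.5, -0.15, -2, 0, 0, 0, 0, -0.5, -0.15, -2, 0, 0, 0, 0])

```text
time_s: 13.05
ee_pos: [439.9, -71.0, 145.9]
ee_rot: [-180.0, -0.0, 16.0]
force: [1.3, -0.5, 0.9]
gripper_width: 0.5
```

servo_tool(motion=[-0.5, -0.15, -2, 0, 0, 0, 0, -0.5, -0.15, -2, 0, 0, 0, 0])

```text
time_s: 13.22
ee_pos: [438.9, -71.3, 141.9]
ee_rot: [-180.0, -0.0, 16.0]
force: [2.1, 1.6, 1.6]
gripper_width: 0.5
```

servo_tool(motion=[-0.4, -0.1, -2, 0, 0, 0, 0, -0.4, -0.1, -2, 0, 0, 0, 0])

```text
time_s: 13.38
ee_pos: [438.3, -71.6, 138.2]
ee_rot: [-180.0, -0.0, 16.0]
force: [0.2, 0.3, 6.4]
gripper_width: 0.4
```

servo_tool(motion=[-0.4, -0.1, -2, 0, 0, 0, 0])

```text
time_s: 13.47
ee_pos: [438.0, -71.6, 136.6]
ee_rot: [180.0, -0.0, 16.0]
force: [-0.3, 1.1, 10.0]
gripper_width: 0.4
```

servo_tool(motion=[-0.4, -0.1, -2, 0, 0, 0, 0])

```text
time_s: 13.55
ee_pos: [437.7, -71.7, 134.8]
ee_rot: [180.0, -0.1, 16.0]
force: [0.6, 2.1, 9.0]
gripper_width: 0.2
```

Rivet contact began near TCP z≈139. Going on in 1.5–2 mm steps.

servo_tool(motion=[-0.4, -0.1, -2, 0, 0, 0, 0])

```text
time_s: 13.63
ee_pos: [437.3, -71.8, 132.8]
ee_rot: [180.0, -0.1, 16.0]
force: [0.1, 1.9, 7.8]
gripper_width: 0.7
```

servo_tool(motion=[-0.3, -0.1, -1.5, 0, 0, 0, 0])

```text
time_s: 13.72
ee_pos: [437.1, -71.9, 131.1]
ee_rot: [180.0, -0.1, 16.0]
force: [-0.1, 1.4, 5.8]
gripper_width: 0.5
```

servo_tool(motion=[-0.3, -0.1, -1.5, 0, 0, 0, 0])

```text
time_s: 13.8
ee_pos: [436.8, -72.0, 129.5]
ee_rot: [180.0, -0.1, 16.0]
force: [1.5, 3.4, 4.7]
gripper_width: 0.8
```

servo_tool(motion=[-0.3, -0.1, -1.5, 0, 0, 0, 0])

```text
time_s: 13.88
ee_pos: [436.5, -72.1, 127.8]
ee_rot: [180.0, -0.1, 16.0]
force: [2.5, 1.9, 3.3]
gripper_width: 0.4
```

servo_tool(motion=[-0.3, -0.1, -1.5, 0, 0, 0, 0])

```text
time_s: 13.97
ee_pos: [436.0, -72.3, 126.1]
ee_rot: [180.0, -0.0, 16.0]
force: [0.9, 0.1, 1.4]
gripper_width: 0.5
```

servo_tool(motion=[-0.2, -0.1, -1.5, 0, 0, 0, 0, 0, 0, 0, 0, 0, 0, 0])

```text
time_s: 14.13
ee_pos: [435.1, -72.5, 124.1]
ee_rot: [-180.0, 0.1, 16.0]
force: [1.1, -0.7, 1.7]
gripper_width: 0.9
```

servo_tool(motion=[-0.2, -0.1, -1, 0, 0, 0, 0, 0, 0, 0, 0, 0, 0, 0])

```text
time_s: 14.3
ee_pos: [435.0, -72.6, 123.3]
ee_rot: [-180.0, 0.0, 16.0]
force: [2.4, 0.3, 2.0]
gripper_width: 0.4
```

servo_tool(motion=[-0.2, -0.1, -1, 0, 0, 0, 0, 0, 0, 0, 0, 0, 0, 0])

```text
time_s: 14.47
ee_pos: [434.9, -72.6, 122.4]
ee_rot: [-180.0, 0.0, 16.0]
force: [0.7, 0.5, 1.7]
gripper_width: 0.6
```

servo_tool(motion=[-0.1, 0, -0.7, 0, 0, 0, 0, 0, 0, 0, 0, 0, 0, 0, 0, 0, 0, 0, 0, 0, 0])

```text
time_s: 14.72
ee_pos: [434.8, -72.6, 121.8]
ee_rot: [-180.0, 0.0, 16.0]
force: [0.1, 0.4, 2.1]
gripper_width: 0.4
```

servo_tool(motion=[1, 0.3, 6, 0, 0, 0, 0, 2, 0.6, 10, 0, 0, 0, 0, 3, 0.9, 12, 0, 0, 0, 0, 3, 0.9, 12, 0, 0, 0, 0, 4, 1, 12, 0, 0, 0, 0, 4, 1, 12, 0, 0, 0, 0, 3, 1, 14, 0, 0, 0, 0, 0, 0, 20, 0, 0, 0, 0, 0, 0, 20, 0, 0, 0, 0, 0, 0, 0, 0, 0, 0, 0])

```text
time_s: 15.55
ee_pos: [456.8, -67.2, 243.5]
ee_rot: [179.8, -0.3, 16.0]
force: [0.6, -0.6, 0.4]
gripper_width: 0.8
```

Run:
```python
from h import *
f=grab("scene","s8");zoom(f,200,150,400,300,4,"s8z")
f=grab("wrist","w8"); zoom(f,180,50,440,230,3,"w8z")
```

```text
(no output)
```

View pics/s8z.png

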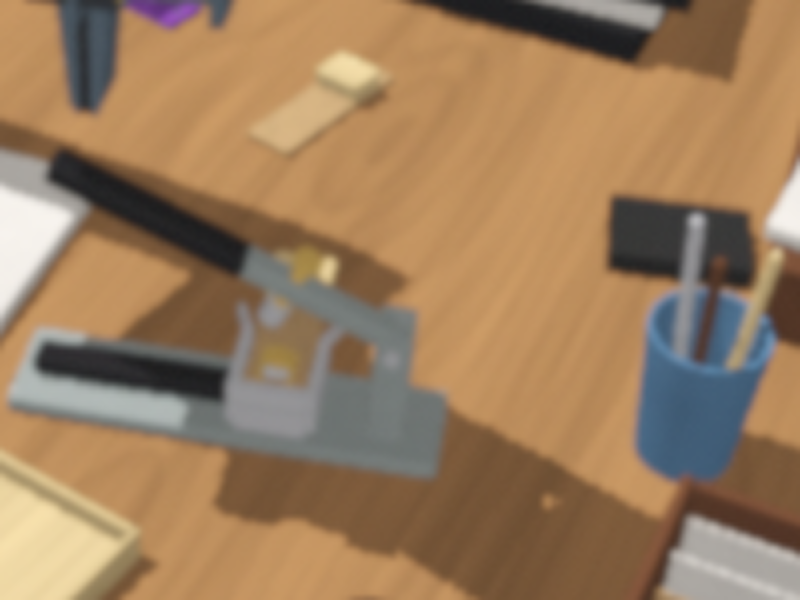

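View pics/w8z.png

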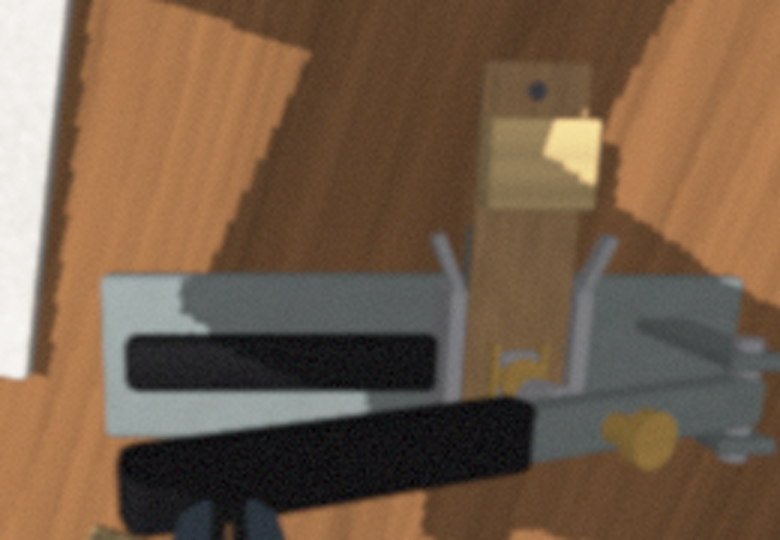

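servo_tool(motion=[21, 27, 0, 0, 0, 0, 75, 21, 27, 0, 0, 0, 0, 75, 21, 27, 0, 0, 0, 0, 75, 21, 27, 0, 0, 0, 0, 75, 0, 0, 0, 0, 0, 0, 75, 0, 0, 0, 0, 0, 0, 75, 0, 0, 0, 0, 0, 0, 75, 0, 0, 0, 0, 0, 0, 75, 0, 0, 0, 0, 0, 0, 75, 0, 0, 0, 0, 0, 0, 75])

```text
time_s: 16.48
ee_pos: [538.5, 40.2, 240.0]
ee_rot: [180.0, 0.0, 15.9]
force: [-0.2, 0.2, -0.1]
gripper_width: 63.9
```

Run:
```python
from h import *
f=grab("wrist","w9"); zoom(f,180,50,440,230,3,"w9z"); print(tool()[:3,3],sensors.state()["gripper_width"])
```

```text
[538.62281918  40.36823012 240.07624463] 66.94360345307392
```

View pics/w9.png

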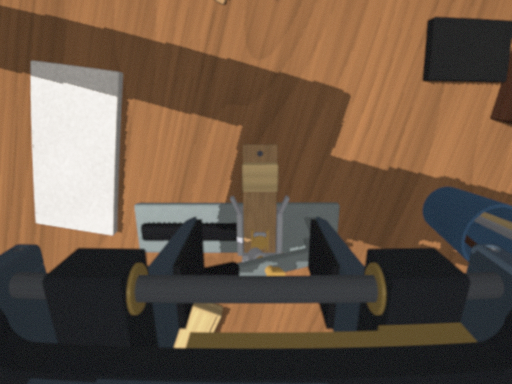

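servo_tool(motion=[4, 1.2, -30, 0, 0, 0, 75, 0, 0, -35, 0, 0, 0, 75, 0, 0, -35, 0, 0, 0, 75, 0, 0, -35, 0, 0, 0, 75, 0, 0, -30, 0, 0, 0, 75, 0, 0, -18, 0, 0, 0, 75, 0, 0, 0, 0, 0, 0, 75, 0, 0, 0, 0, 0, 0, 30, 0, 0, 0, 0, 0, 0, 30, 0, 0, 0, 0, 0, 0, 30])

```text
time_s: 17.37
ee_pos: [544.4, 42.2, 58.8]
ee_rot: [180.0, -0.2, 16.0]
force: [-0.5, 0.3, -0.1]
gripper_width: 51.3
```

servo_tool(motion=[0, 0, 0, 0, 0, 0, 30, 0, 0, 0, 0, 0, 0, 30, 0, 0, 0, 0, 0, 0, 30, 0, 0, 0, 0, 0, 0, 30, 0, 0, 0, 0, 0, 0, 30, 0, 0, 0, 0, 0, 0, 30], newtons=25)

```text
time_s: 17.87
ee_pos: [543.8, 42.4, 58.1]
ee_rot: [180.0, -0.1, 16.0]
force: [-1.1, 0.2, 6.3]
gripper_width: 39.8
```

servo_tool(motion=[-1.38, 4.8, 1, 0, 0, 0, 30, -2.76, 9.6, 0, 0, 0, 0, 30, -2.76, 9.6, 0, 0, 0, 0, 30])

```text
time_s: 18.12
ee_pos: [536.2, 66.7, 58.0]
ee_rot: [180.0, -0.0, 16.0]
force: [0.3, -1.4, 1.5]
gripper_width: 40.0
```

servo_tool(motion=[-5.5, 19.2, 0, 0, 0, 0, 30, -5.5, 19.2, 0, 0, 0, 0, 30, -5.5, 19.2, 0, 0, 0, 0, 30, -5.5, 19.2, 0, 0, 0, 0, 30, 0, 0, 20, 0, 0, 0, 30, 0, 0, 40, 0, 0, 0, 30, 0, 0, 40, 0, 0, 0, 30, 0, 0, 40, 0, 0, 0, 30, 0, 0, 40, 0, 0, 0, 30, 0, 0, 0, 0, 0, 0, 30])

```text
time_s: 18.95
ee_pos: [517.4, 145.2, 245.9]
ee_rot: [-180.0, -0.9, 16.0]
force: [1.0, 0.8, -0.6]
gripper_width: 40.0
```

Run:
```python
from h import *
f=grab("scene","s10");zoom(f,200,100,400,250,4,"s10z"); print(tool()[:3,3])
t=grab("top","t10"); zoom(t,150,110,410,260,3,"t10z")
```

```text
[515.79869556 144.74545715 242.08610037]
```

View pics/s10z.png

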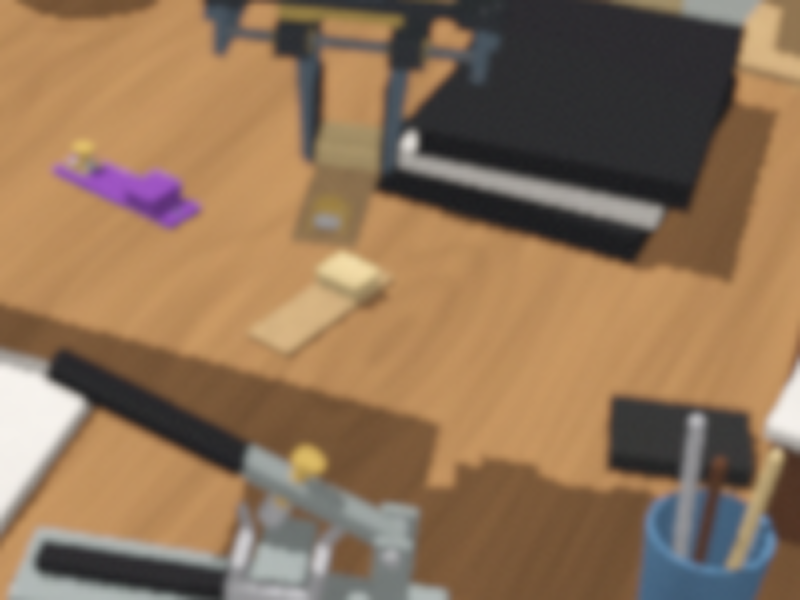

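View pics/t10z.png

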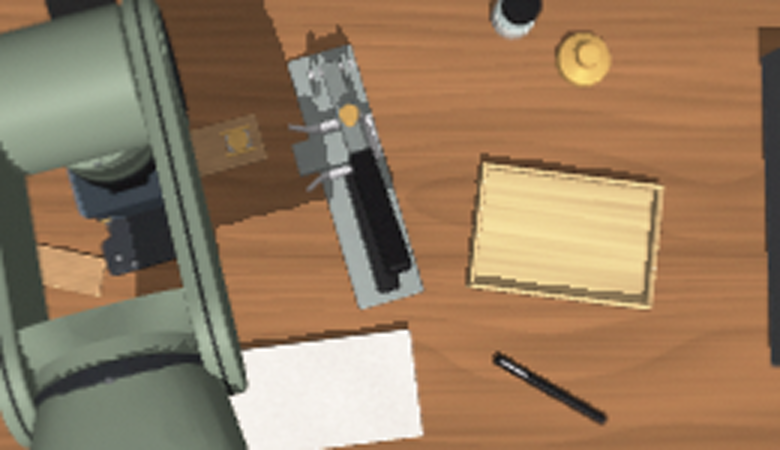

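Run:
```python
from h import *
f=load("t10")
P=onz(f,[(150+x/3,110+y/3) for x,y in [(483,162),(661,184),(651,307),(470,285)]],22); print(P.round(1),P.mean(0))
a=P[1]-P[0];b=P[2]-P[3];c=P[0]-P[3];print(np.hypot(*a[:2]),np.hypot(*c[:2]),np.degrees(np.arctan2(a[1],a[0])),np.degrees(np.arctan2(b[1],b[0])),np.degrees(np.arctan2(c[1],c[0])))
```

```text
[[ 547.3 -175.1   22. ]
 [ 524.3 -360.6   22. ]
 [ 397.2 -346.7   22. ]
 [ 420.8 -159.8   22. ]] [ 472.41900479 -260.55077177   22.        ]
186.8449039819102 127.42477534216854 -97.07419033118471 -97.2047815830858 -6.913677466742295
```

servo_tool(motion=[-4, -37, 0, 0, 0, -0.04, 30, -4, -37, 0, 0, 0, -0.04, 30, -4, -37, 0, 0, 0, -0.04, 30, -4, -37, 0, 0, 0, -0.04, 30, -4, -37, 0, 0, 0, -0.04, 30, -4, -37, 0, 0, 0, -0.04, 30, -4, -37, 0, 0, 0, -0.04, 30, -4, -37, 0, 0, 0, -0.04, 30, -4, -37, 0, 0, 0, -0.04, 30, -4, -37, 0, 0, 0, -0.04, 30])

```text
time_s: 19.88
ee_pos: [472.6, -227.4, 235.3]
ee_rot: [-179.9, 0.3, -7.0]
force: [1.4, 0.4, -0.3]
gripper_width: 40.1
```

servo_tool(motion=[0, -3, -30, 0, 0, 0, 30, 0, 0, -40, 0, 0, 0, 30, 0, 0, -40, 0, 0, 0, 30, 0, 0, -40, 0, 0, 0, 30, 0, 0, 0, 0, 0, 0, 30, 0, 0, 0, 0, 0, 0, 30, 0, 0, 0, 0, 0, 0, 30])

```text
time_s: 20.47
ee_pos: [474.9, -229.9, 88.7]
ee_rot: [180.0, -0.1, -6.9]
force: [1.1, -0.7, -0.6]
gripper_width: 40.0
```

Run:
```python
from h import *
print(tool()[:3,3])
f=grab("scene","s11");zoom(f,80,200,280,350,4,"s11z")
t=grab("wrist","w11")
```

```text
[ 474.94384839 -229.85516667   88.65141934]
```

View pics/s11z.png

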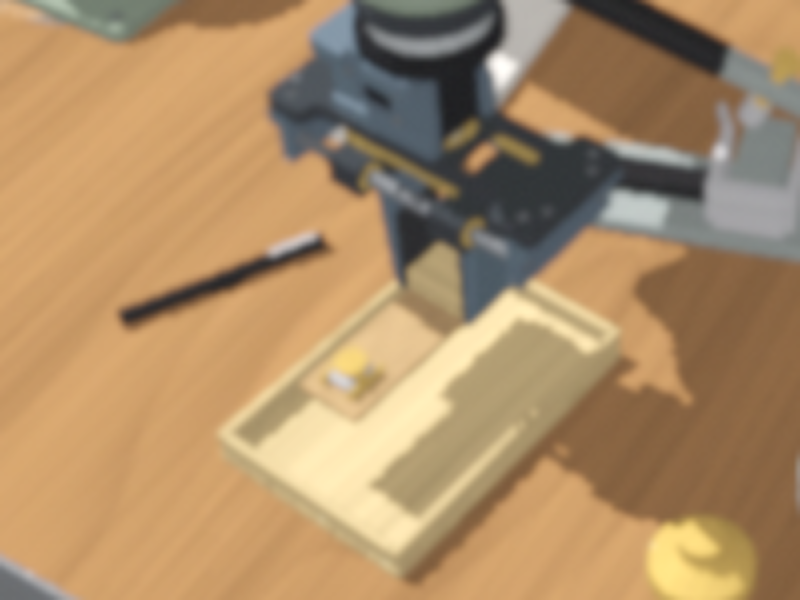

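View pics/w11.png

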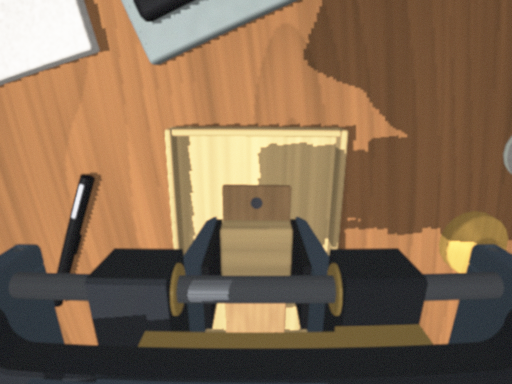

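servo_tool(motion=[1, 0.5, -25, 0, 0, 0, 30, 0, 0, -22, 0, 0, 0, 30, 0, 0, -6, 0, 0, 0, 30, 0, 0, -3, 0, 0, 0, 30, 0, 0, -1, 0, 0, 0, 30, 0, 0, 0, 0, 0, 0, 30])

```text
time_s: 21.07
ee_pos: [476.2, -229.9, 32.2]
ee_rot: [179.9, -0.2, -6.9]
force: [-0.4, 0.3, 0.3]
gripper_width: 39.8
```

servo_tool(motion=[0, 0, -1, 0, 0, 0, 30, 0, 0, 0, 0, 0, 0, 30])

```text
time_s: 21.23
ee_pos: [475.8, -229.7, 30.8]
ee_rot: [180.0, -0.1, -6.9]
force: [-0.4, -0.2, -0.5]
gripper_width: 39.9
```

servo_tool(motion=[0, 0, -1, 0, 0, 0, 30, 0, 0, 0, 0, 0, 0, 30])

```text
time_s: 21.4
ee_pos: [475.5, -229.6, 29.3]
ee_rot: [180.0, -0.1, -6.9]
force: [0.4, 0.6, 0.7]
gripper_width: 39.7
```

servo_tool(motion=[0, 0, -1, 0, 0, 0, 30, 0, 0, 0, 0, 0, 0, 30])

```text
time_s: 21.57
ee_pos: [475.5, -229.6, 29.3]
ee_rot: [180.0, -0.1, -6.9]
force: [-2.9, 0.3, 9.2]
gripper_width: 40.0
```

servo_tool(motion=[0, 0, 0, 0, 0, 0, 58, 0, 0, 0, 0, 0, 0, 58, 0, 0, 0, 0, 0, 0, 58, 0, 0, 0, 0, 0, 0, 58, 0, 0, 0, 0, 0, 0, 58, 0, 0, 10, 0, 0, 0, 58, 0, 0, 30, 0, 0, 0, 58, 0, 0, 40, 0, 0, 0, 58, 0, 0, 40, 0, 0, 0, 58, 0, 0, 40, 0, 0, 0, 58])

```text
time_s: 22.4
ee_pos: [474.7, -229.2, 190.2]
ee_rot: [-180.0, 0.0, -6.9]
force: [1.3, 0.1, 0.4]
gripper_width: 52.8
```

servo_tool(motion=[0, -35, 20, 0, 0, 0, 58, 0, -35, 20, 0, 0, 0, 58, 0, -35, 20, 0, 0, 0, 58, 0, -35, 0, 0, 0, 0, 58, 0, 0, 0, 0, 0, 0, 58, 0, 0, 0, 0, 0, 0, 58, 0, 0, 0, 0, 0, 0, 58])

```text
time_s: 22.98
ee_pos: [474.7, -368.8, 247.7]
ee_rot: [-179.9, 0.1, -7.0]
force: [0.3, -0.1, 1.1]
gripper_width: 52.9
```

Run:
```python
from h import *
print(tool()[:3,3])
f=grab("scene","s12");zoom(f,80,200,280,350,4,"s12z")
t=grab("wrist","w12"); zoom(t,120,50,320,200,4,"w12z")
```

```text
[ 474.6742651  -368.78024644  247.676627  ]
```

View pics/s12.png

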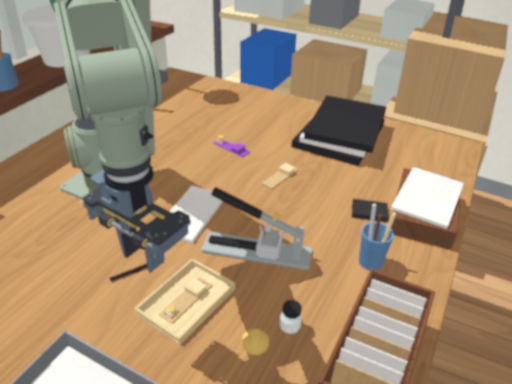

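View pics/w12.png

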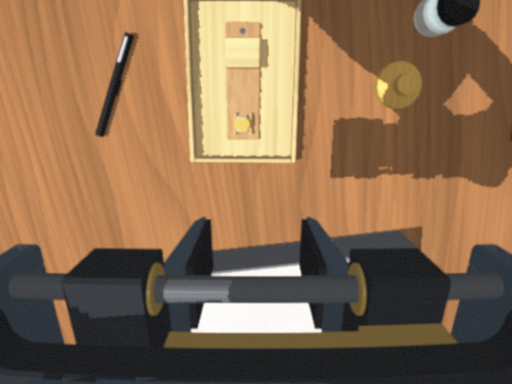

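Run:
```python
from h import *
f=load("w12"); C=cloud(f)
for n,(u,v) in dict(cap=(241,123),plate=(243,95),plateend=(242,135),near=(243,30),block=(243,52),floor=(215,100),floor2=(275,100)).items(): print(n,np.median(C[v-1:v+2,u-1:u+2].reshape(-1,3),0).round(1))
P=onz(f,[(226,22),(259,22),(228,139),(259,138)],10); d=P.mean(0)[:2]-[472.4,-260.5]; a=np.radians(-7)
print("tag in tray",d@[np.cos(a),np.sin(a)],d@[-np.sin(a),np.cos(a)])
```

```text
cap [ 463.9 -307.7   23.7]
plate [ 470.  -275.7   10.2]
plateend [ 462.5 -323.1   10.6]
near [ 479.4 -203.8   11.1]
block [ 476.6 -229.6   25.6]
floor [ 435.1 -277.2    5.6]
floor2 [ 508.  -286.1    5.7]
tag in tray -0.466511221501921 -0.7290401906005575
```

```bash
python3 -c "
from h import *
print(env.job_done())"
```

```text
the job is handed in; nothing more can be done
None
```

The job is handed in at about 23 s of the 72 s allowed. The tag lies in the tray with its rivet snapped. No verdict was reported, so this rests on my own measurements.

- **Inserting:** I slid the tag in until the backstop pushed back with about 7 N, then let go. A camera check put its far end at y = 115.3–116.1 mm in the press frame, against 115.5 mm expected when home.
- **Pressing:** The handle push climbed to about 10 N, near TCP z = 137 mm. That is slightly under the 11 to 13 N stated, but I only read the force every 2 mm or so. It then fell to about 2 N, and I stopped there, well short of the 21 N that crushes the rivet. The handle rose again by itself.
- **Placing:** The tag measured flat within the noise (plate top 10–11 mm along its length) and within about 1 mm of the tray's centre. The rivet cap was at 23.7 mm, about 18 mm above the tag's underside, which matches a snapped rivet.
- **Robot and surroundings:** The gripper is open and well clear of everything. In the last pictures the other tag, jar, paperweight and pen looked undisturbed, though I did not measure their positions.

Gripping the tag in the press and setting it down showed brief upward forces of 6 and 9 N. No check failed.

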